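# Lock the filter core into the open air-line canister

### The arm

A 6-joint arm with a two-finger parallel gripper is mounted at the origin on the work surface. World frame = base frame: x ahead of the robot, y to its left, z up, the work surface at z = 0. Lengths are in m, angles in rad, forces in N, time in s.
With the tool pointing down it reaches from about 0.375 to 0.9 m from the base axis. Payload 3.1 kg.
Tool frame: the origin (TCP) lies on the centre line of the jaws, within the pads' length; the fingertips stand 22 mm ahead of it and the grasp point (between the pads) lies 3 mm ahead of it; z points along the fingers, y is the line along which they close (so a half turn about z gives the same grasp; the last joint's range is limited). The gripper opens to 85 mm and grips with 20 to 120 N. Pads are 22 mm wide; open, the fingers measure 114 mm over their backs; the gripper's body (76 mm by 85 mm) begins 54 mm behind the grasp point. The pads swing forward as they close: fully open they stand 13 mm farther back than shut.
Start: joints at [-1.45, 0.527, 1.433, -0, 1.181, -0.178], TCP at [0.184, -0.597, 0.253] pointing down, gripper open.
Joint ranges: [-3.08, 3.08], [-0.75, 2.2], [0.22, 2.44], [-1.43, 4.57], [0, 2.65], [-2.85, 2.85]. Speed limits (rad/s): [2.79, 2.79, 3.14, 3.14, 3.14, 3.14].

### API

Orientations are given as a unit quaternion [x, y, z, w].
In Python, from station import manip gives the robot as it stands.
- The arm moves only by the tool drive_effector, called after "Request:" in YAML: its name, and indented under it one key for each argument. Schema: {"type":"object","properties":{"segments":{"type":"string"},"squeeze":{"type":"number"},"only":{"type":"string"},"quiet":{"type":"boolean"},"lines":{"type":"string"}},"required":["segments"],"additionalProperties":false}. segments is a string of 1 to 20 rows, parted by a bar, with the numbers parted by commas; each row has 5 numbers: dx, dy, dz in shares of 600 mm (1.0 is 600 mm), then a turn about the tool's z in shares of pi rad (1.0 is pi rad), then the opening from 0.0 (shut) to 1.0 (fully open); each row is the pose to reach, as a shift and turn from the pose commanded when the call began, along the tool's axes at that moment; what a row does not reach only later rows make up. A row lasts 1/10 s, in which the tool goes at most 0.05 m and 0.15 rad, less where a joint would pass 70% of its speed; a pose out of reach is approached as far as the arm can. The fingers move at their own pace and stop on an object; squeeze is the grip in N (left out, the last holds). Time passes only in rows, so rows that do not move let the fingers close. The tool returns the time, the measured TCP pose, the force, the opening and the grip force at its end. only (a regular expression) keeps the lines of the reply that match it, lines (a string "A,B") keeps lines A to B, and quiet returns only ok. No shift or turn number may pass 1 either way. Input that does not fit is refused with a message, and nothing moves.
- manip.sense(): the state, without advancing time (a new reading comes with each control period).
- manip.snapshot(name): name is "scene" or "side" or "wrist"; returns a dict with "pixels" (480x640x3 uint8, red, green, blue), "range_z" (480x640 float32, m along the optical axis (not along the pixel's ray), 0 where there is no reading), "fov_y" (degrees; the focal length in pixels is half the picture's height over the tangent of half this angle, whatever the lens; pixels are square), "cx", "cy" (the principal point, pixels), "R" (3x3) and "t" (3): a world point X has camera coordinates R X + t; the wrist camera has in their place "hand_eye" (4x4, takes a point from camera to tool coordinates, whose origin is the TCP and whose axes are the flange's). Camera axes: x right, y down, z forward; pixel columns grow to the right and rows downward; lengths in m; the calibration is good to about 2 mm. A picture is of the moment at which its call begins: read the wrist's pose just before it.
- manip.sign_off(): hands the job in; it is judged then, once.
The state is a dict: "t": time; "q": joint angles; "qd": joint speeds; "tau": joint torques, N m; "tcp_pos": TCP position; "tool_rot": TCP orientation; "force": force on the tool from outside, world axes, zero at the start; "ft_torque": the same for the moment, N m; "finger_gap": opening from 0.0 (shut) to 1.0 (fully open); "gripper_force": force on a finger pad.
Only numpy, scipy, OpenCV 4.12 (cv2) and the standard library are available. Lean on these libraries where they do the work, as an engineer would, in place of code of your own. Each camera call takes 0.05 s, during which the arm holds its last target. There are 200 camera calls.

### The job

Pick up the filter core with the two side lugs and fit it into the open air filter canister: push it down against the spring plate, give it a quarter turn either way so that the lugs go under the two claws, then let it rise and leave it locked there, upright. Leave the plain plug without lugs where it stands.

Things in the scene. Friction and masses are not known exactly. Their poses are not given: they have to be found in the camera images.
- core: Filter core, loose, upright, 76 mm tall, 130-245 g. Aluminium drum 36 mm across (foot tapers to 26), z 0-48 mm; on it a black bar grip 46 mm along x, 14 mm along y, z 48-76 mm: grip across it, tips just above the drum. Two steel lugs along x, 80 mm tip to tip, 8 mm wide, z 14-22 mm. Origin: centre of underside, z up. A half turn about z looks the same.
- canister: Open grey cup, 108 mm across, 80 high, 100 inside, fixed, mouth up. Origin: centre of underside. Steel claws cover the mouth's +y and -y sides (|x|<22, |y| 26-49, z 74-80 mm), end lips (|x| 14-22) hang to z=70. Core enters with lugs along x (within 25 deg), ends with lugs along y; no end stop. Brass stub at +y, to 79 mm out. Its twin nearby, 128 mm high, has a core in it already.
- plate (a joint): Sprung dark steel plate, 60 mm across, in the open canister, under the core's foot; its top is 68 mm above the bench at 0. Reads how far it is pushed down, m, max 0.030; 4 N at 0, 13 N at 0.030. Core merely stood on it: about 0. Above 0.021 (core's foot below 47 mm) the lugs turn freely under the claws' lips; let up, they rise against the claws and it reads 0.016 (foot at 52 mm).
- plain_plug: Plain plug, loose, standing on the bench: the same drum and bar grip as the core but without lugs; origin and axes as for the core. Not wanted, leave it alone.

How it is judged:
On the way, in this order (a step that is already met when the one before it is completed fails the run):
1. the core is lifted off the bench (height (world z) of core above 0.06 m), for 0.1 s.
2. the core is pushed down in the canister against the spring plate, by more than 20 mm (value of joint plate above 0.02 m and horizontal distance between core and canister below 0.02 m), for 0.1 s.
At the end, for the whole second after the job is handed in: The core rests in the open canister, underside 48 to 56 mm up (lugs against the claws), lugs within 24 degrees of the canister's y axis, axis within 15 mm of the canister's and 8 degrees of upright, plate pressed in 12 to 20 mm (horizontal distance between core and canister below 0.015 m and z of core in the frame of canister between 0.048 and 0.056 m and angle between the x axis of core and the y axis of canister, either way round below 0.42 rad and angle between core's own z axis and vertical below 0.14 rad and value of joint plate between 0.012 and 0.02 m and linear speed of core below 0.02 m/s); the robot touches nothing.
It fails at once if the plain plug is moved by more than 30 mm (distance of plain_plug from where it was at the start of the episode above 0.03 m).
It also fails if it takes over 43 s, if anything falls off the work surface, if the arm or the gripper's body presses on something with over 40 N, if the wrist force passes 120 N, or if a joint passes its speed limit or range.

## Working session

There is one attempt and no reset: what is moved stays moved. The work goes in short steps, Python scripts to look and compute and a tool call to move; the robot and the scene stay as the last step left them, time stands still between calls to the robot, and variables do not carry over. Pictures are saved under pics/ and viewed, at most 10 in all, crops included, and the job is handed in when it is done.

```bash
ls; mkdir -p pics
```

Create h.py:
```python
import numpy as np, cv2, pickle
from station import manip
from scipy.spatial.transform import Rotation as Ro
def snap(n,f):
    s=manip.sense(); d=manip.snapshot(n)
    d['tp']=s['tcp_pos'];d['tr']=s['tool_rot']
    cv2.imwrite(f'pics/{f}.png',d['pixels'][:,:,::-1]); pickle.dump(d,open(f'{f}.pkl','wb')); return d
def cloud(d):
    h,w=d['range_z'].shape; f=h/2/np.tan(np.radians(d['fov_y'])/2)
    v,u=np.mgrid[:h,:w]; z=d['range_z']
    P=np.stack([(u-d['cx'])/f*z,(v-d['cy'])/f*z,z],-1)
    if 'hand_eye' in d:
        H=np.array(d['hand_eye']); P=P@H[:3,:3].T+H[:3,3]
        return P@Ro.from_quat(d['tr']).as_matrix().T+np.array(d['tp'])
    return (P-np.array(d['t']))@np.array(d['R'])
```

Run:
```python
from h import *
for n in ['scene','side']:
    d=snap(n,n+'0'); print(n,[ (k,d[k]) for k in d if k not in('pixels','range_z')])
print(manip.sense())
```

```text
pics
station.py
scene [('fov_y', 51.098843068565266), ('cx', 317.014373100121), ('cy', 242.7181917662788), ('R', array([[-0.35799602,  0.93365512,  0.01126788],
       [ 0.66634094,  0.26391479, -0.69737991],
       [-0.65408608, -0.24215099, -0.71661307]])), ('t', array([ 0.22052386, -0.27397555,  1.46133452])), ('tp', array([ 0.18391969, -0.59661061,  0.2523233 ])), ('tr', array([ 9.88859215e-01,  1.48849688e-01,  2.51216985e-05, -1.10536990e-03]))]
side [('fov_y', 48.767956544209454), ('cx', 326.8234435645597), ('cy', 240.05679854079457), ('R', array([[ 0.92319578, -0.38427748,  0.00635418],
       [-0.28523866, -0.69615632, -0.65879078],
       [ 0.25758196,  0.60638041, -0.75229936]])), ('t', array([-0.52704406,  0.17770087,  0.81621462])), ('tp', array([ 0.18391411, -0.59662154,  0.25234329])), ('tr', array([ 9.88863811e-01,  1.48819291e-01,  3.05697359e-05, -1.08692420e-03]))]
{'t': 0.1, 'q': array([-1.45049463e+00,  5.28374951e-01,  1.43378479e+00, -2.83192690e-05,
        1.18140564e+00, -1.78495704e-01]), 'qd': array([ 7.59190880e-04, -2.21950308e-03, -1.31159458e-03, -9.17872937e-05,
       -8.72490878e-05,  4.18056554e-04]), 'tau': array([ 1.57689246e-04, -4.43302310e+01, -1.78586859e+01, -2.72529151e-04,
        3.81965510e-03,  1.83056693e-05]), 'tcp_pos': array([ 0.18393145, -0.59668566,  0.25242698]), 'tool_rot': array([ 9.88859474e-01,  1.48848811e-01,  1.56073853e-05, -9.86327319e-04]), 'force': array([ 0.59095422, -0.80490659, -0.12112307]), 'ft_torque': array([ 0.03273201, -0.00608059,  0.0094955 ]), 'gripper_force': 0.0, 'finger_gap': 0.9991664703668776}
```

View pics/scene0.png

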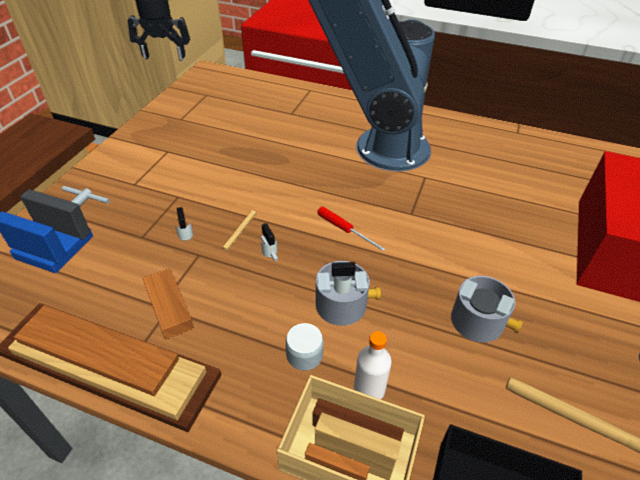

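View pics/side0.png

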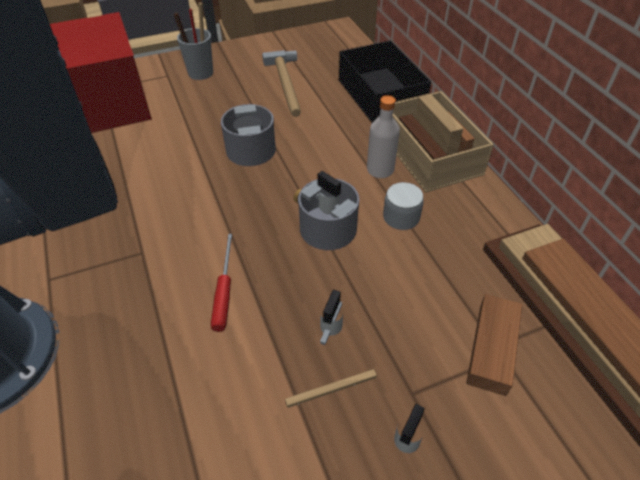

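The scene view shows the lugged core at (268,240), the plain plug at (184,225), the open canister at (483,308) with its stub at (514,324), and the filled twin at (342,290). In the side view they are at (331,315), (410,428), (249,135) and (329,212).

Run:
```python
from h import *
def show(d,P,u0,u1,v0,v1,zl,zh,name):
    p=P[v0:v1,u0:u1].reshape(-1,3); c=d['pixels'][v0:v1,u0:u1].reshape(-1,3).astype(int)
    m=(p[:,2]>zl)&(p[:,2]<zh); q=p[m]
    r=cv2.minAreaRect(q[:,:2].astype(np.float32)*1000)
    (e,r2)=cv2.minEnclosingCircle(q[:,:2].astype(np.float32)*1000)
    print(name,m.sum(),'mean',q.mean(0).round(4),'rect',np.round(r[0],1),np.round(r[1],1),round(r[2],1),'circ',np.round(e,1),round(r2,1),'zmax',q[:,2].max().round(4))
for n,B in [('scene',dict(core=(255,285,215,265),plug=(172,198,202,245),can=(445,530,265,345),twin=(308,372,255,325))),('side',dict(core=(312,352,280,350),plug=(390,432,395,455),can=(212,285,90,170),twin=(290,365,170,250)))]:
    d=pickle.load(open(n+'0.pkl','rb'));P=cloud(d)
    for k in('core','plug'):show(d,P,*B[k],.068,.085,n+k)
    show(d,P,*B['can'],.072,.09,n+'can')
    a,b,c,e=B['can'];
    p=P[c:e,a:b].reshape(-1,3); col=d['pixels'][c:e,a:b].reshape(-1,3).astype(int)
    m=(col[:,0]-col[:,2]>70)&(p[:,2]>.03); print('brass',m.sum(),p[m].mean(0).round(4) if m.any() else '')
    print('rgb core-top')
    I=d['pixels'][:,:,::-1]
    for k in ('core','can'):
        a,b,c,e=B[k]; s=6
        cv2.imwrite(f'pics/{n}_{k}.png',cv2.resize(I[c-8:e+8,a-8:b+8],None,fx=s,fy=s,interpolation=cv2.INTER_CUBIC))
A=[cv2.resize(cv2.imread(f'pics/{n}_{k}.png'),(390,290)) for k in('core','can') for n in('scene','side')]
cv2.imwrite('pics/crops.png',np.vstack([np.hstack(A[:2]),np.hstack(A[2:])]))
```

```text
scenecore 122 mean [ 0.5144 -0.1559  0.0766] rect [ 512.8 -156.6] [46.8 14.1] 46.3 circ [ 512.9 -156.7] 24.0 zmax 0.0811
sceneplug 104 mean [ 0.5392 -0.3622  0.0768] rect [ 536.4 -364.5] [51.7 13.8] 37.6 circ [ 537.8 -366.3] 26.1 zmax 0.0805
scenecan 1058 mean [0.5293 0.3211 0.0796] rect [527.2 320.5] [108.  108.2] 21.6 circ [526.3 320.4] 55.5 zmax 0.0855
brass 175 [0.5983 0.3695 0.115 ]
rgb core-top
sidecore 279 mean [ 0.51   -0.1616  0.0756] rect [ 510.9 -159.8] [47.  14.7] 46.8 circ [ 511.8 -160.6] 23.9 zmax 0.08
sideplug 411 mean [ 0.5348 -0.3681  0.0761] rect [ 535.9 -367. ] [46.1 14. ] 38.1 circ [ 535.8 -367. ] 23.3 zmax 0.0803
sidecan 779 mean [0.5236 0.3137 0.0787] rect [524.3 317.8] [109.1 104.6] 70.9 circ [524.  318.8] 56.7 zmax 0.0837
brass 0 
rgb core-top
```

View pics/crops.png

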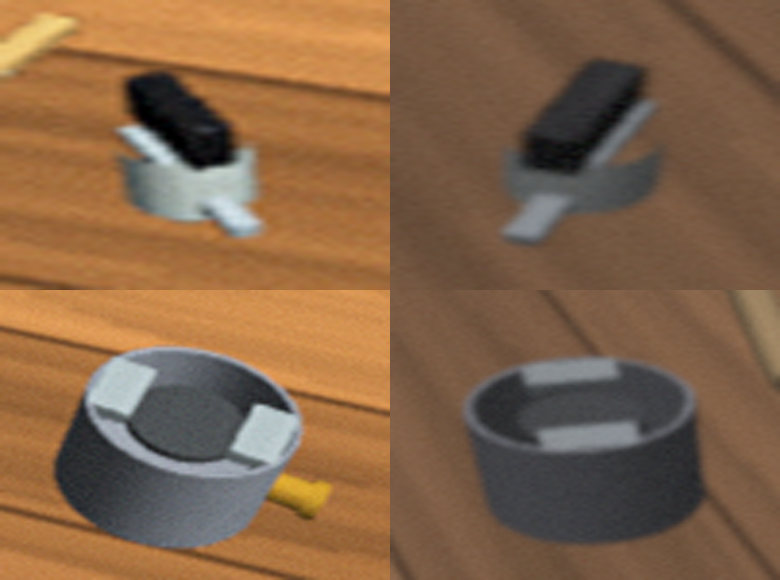

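The crop shows the core's bar and lugs running the same way (lower right in the scene view, lower left in the side view). The canister has claws at about (460,285) and (503,316) in the scene view, with the brass stub beyond the second.

Run:
```python
from h import *
for n,(a,b,c,e) in [('scene',(440,530,260,345)),('side',(205,290,85,170))]:
    d=pickle.load(open(n+'0.pkl','rb'));P=cloud(d)
    p=P[c:e,a:b];g=d['pixels'][c:e,a:b].astype(int)
    br=g.min(2)
    m=((br>(135 if n=='scene' else 120))&(p[...,2]>.072)&(p[...,2]<.088)).astype(np.uint8)
    k,l,s,_=cv2.connectedComponentsWithStats(m)
    for i in range(1,k):
        if s[i,4]>25:
            q=p[l==i]; r=cv2.minAreaRect(q[:,:2].astype(np.float32)*1000); print(n,s[i,4],q.mean(0).round(4),np.round(r[0],1),np.round(r[1],1),round(r[2],1))
    m=(g[...,0]-g[...,2]>90)&(p[...,2]>.02)&(p[...,2]<.075)&(np.hypot(p[...,0]-.526,p[...,1]-.32)<.085)
    print('brass',m.sum(), p[m].mean(0).round(4) if m.any() else 0)
    rim=p[(p[...,2]>.076)&(p[...,2]<.086)&(br<200)]
    h=cv2.convexHull(rim[:,:2].astype(np.float32)*1000); print(cv2.fitEllipse(h))
```

```text
scene 625 [0.5284 0.3203 0.0814] [526.4 320. ] [106.5 104.4] 22.1
brass 140 [0.5425 0.3852 0.0444]
((526.369140625, 320.1484680175781), (106.86305236816406, 110.24785614013672), 76.7018051147461)
side 122 [0.5325 0.3585 0.0805] [533.  359.1] [26.1 41.9] 83.0
side 137 [0.5188 0.2827 0.0804] [519.1 282.8] [23.  41.8] 80.9
brass 0 0
((524.2662353515625, 318.3700256347656), (106.99686431884766, 111.9955062866211), 178.81790161132812)
```

Create go.py:
```python
import sys
from h import *
x,y,z,yaw=map(float,sys.argv[1:])  # yaw deg of tool x in world
s=manip.sense(); R=Ro.from_quat(s['tool_rot']).as_matrix()
cy=np.degrees(np.arctan2(R[1,0],R[0,0]))
print('t',s['t'],'pos',s['tcp_pos'].round(4),'yaw',cy.round(2),'delta',(R.T@(np.array([x,y,z])-s['tcp_pos'])).round(4),'turn',np.radians(-(yaw-cy)).round(4),'tilt',R[:,2].round(4),'q6',s['q'][5].round(3))
```

```bash
python3 go.py 0.512 -0.158 0.19 46.5
```

```text
t 0.1 pos [ 0.1839 -0.5967  0.2524] yaw 17.12 delta [ 0.4427 -0.3225  0.0632] turn -0.5128 tilt [-3.e-04  2.e-03 -1.e+00] q6 -0.178
```

The manual's scale: shifts go in shares of 600 mm and turns go in shares of pi rad. Converting my numbers, 0.443 m / 0.6 = 0.7383, -0.3225 m / 0.6 = -0.5375, -0.513 rad / 3.1416 = -0.1633.

Request:
drive_effector:
  segments: "0.7383,-0.5375,0.105,-0.1633,1 | 0.7383,-0.5375,0.105,-0.1633,1 | 0.7383,-0.5375,0.105,-0.1633,1 | 0.7383,-0.5375,0.105,-0.1633,1 | 0.7383,-0.5375,0.105,-0.1633,1 | 0.7383,-0.5375,0.105,-0.1633,1 | 0.7383,-0.5375,0.105,-0.1633,1 | 0.7383,-0.5375,0.105,-0.1633,1 | 0.7383,-0.5375,0.105,-0.1633,1 | 0.7383,-0.5375,0.105,-0.1633,1 | 0.7383,-0.5375,0.105,-0.1633,1 | 0.7383,-0.5375,0.105,-0.1633,1 | 0.7383,-0.5375,0.105,-0.1633,1 | 0.7383,-0.5375,0.105,-0.1633,1 | 0.7383,-0.5375,0.105,-0.1633,1"
  squeeze: 60

```text
t: 1.6
tcp_pos: [0.5118, -0.16, 0.1904]
tool_rot: [0.919, 0.394, -0.0, 0.0]
force: [0.5, 0.6, 0.6]
finger_gap: 0.999
gripper_force: 0.0
```

Run:
```python
from h import *
d=snap('wrist','w1');P=cloud(d)
p=P.reshape(-1,3);m=(p[:,2]>.066)&(p[:,2]<.09)&(np.hypot(p[:,0]-.512,p[:,1]+.158)<.06)
q=p[m].astype(np.float32)*1000
if len(q): print(len(q),q.mean(0),cv2.minAreaRect(q[:,:2]))
```

```bash
python3 go.py 0.512 -0.158 0.0735 46.5
```

```text
t 1.65 pos [ 0.5118 -0.1601  0.1904] yaw 46.37 delta [ 0.0017 -0.0013  0.1169] turn -0.0023 tilt [-1.e-04 -2.e-04 -1.e+00] q6 0.25Traceback (most recent call last):
  File "<stdin>", line 5, in <module>
cv2.error: OpenCV(4.12.0) /io/opencv/modules/imgproc/src/convhull.cpp:143: error: (-215:Assertion failed) total >= 0 && (depth == CV_32F || depth == CV_32S) in function 'convexHull'
```

View pics/w1.png

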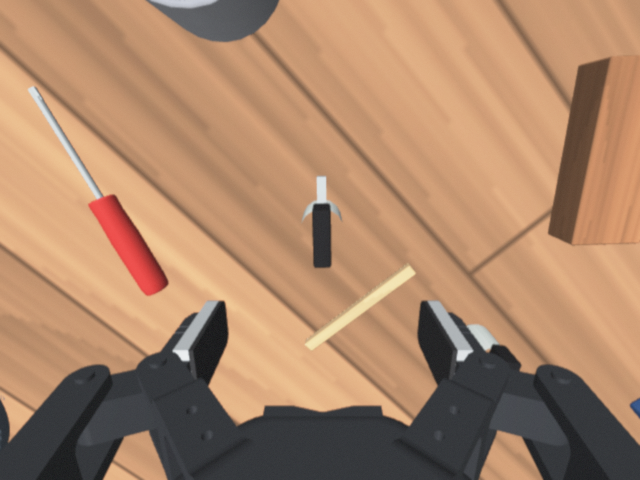

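The wrist view has the core at about (321,236) between the open fingers, with the plain plug well clear at (497,345).

Run:
```python
from h import *
d=pickle.load(open('w1.pkl','rb'));P=cloud(d)
p=P.reshape(-1,3);
print('at bar',P[255,322].round(4),P[230,322].round(4))
m=(p[:,2]>.066)&(p[:,2]<.09)&(np.hypot(p[:,0]-.512,p[:,1]+.158)<.06)
q=np.ascontiguousarray((p[m][:,:2]*1000).astype(np.float32))
print(len(q)); 
if len(q): print(q.mean(0),cv2.minAreaRect(q))
print(manip.sense()['q'].round(3))
```

```text
at bar [ 0.504  -0.1679  0.0768] [ 0.5175 -0.1538  0.0759]
1109
[ 513.38226 -157.30754] ((512.0115356445312, -158.4886474609375), (45.87253189086914, 13.545798301696777), 46.53230667114258)
[-0.512  0.496  1.718 -0.     0.927  0.25 ]
```

In the tool's units: 0.117 m / 0.6 = 0.195, -0.001 m / 0.6 = -0.0017.

Request:
drive_effector:
  segments: "0.0017,-0.0017,0.0667,0,1 | 0.0017,-0.0017,0.1333,0,1 | 0.0017,-0.0017,0.175,0,1 | 0.0017,-0.0017,0.195,0,1 | 0.0017,-0.0017,0.195,0,1 | 0.0017,-0.0017,0.195,0,0 | 0.0017,-0.0017,0.195,0,0 | 0.0017,-0.0017,0.195,0,0 | 0.0017,-0.0017,0.195,0,0 | 0.0017,-0.0017,0.195,0,0 | 0.0017,-0.0017,0.195,0,0 | 0.0017,-0.0017,0.195,0,0 | 0.0017,-0.0017,0.195,0,0"
  squeeze: 70

```text
t: 2.95
tcp_pos: [0.513, -0.1575, 0.0742]
tool_rot: [0.919, 0.395, 0.001, 0.001]
force: [-0.3, -0.5, 6.9]
finger_gap: 0.148
gripper_force: 69.1
```

```bash
python3 go.py 0.512 -0.1585 0.0735 46.5
```

```text
t 2.95 pos [ 0.513  -0.1575  0.0742] yaw 46.52 delta [-0.0014 -0.      0.0007] turn 0.0004 tilt [ 1.5e-03 -8.0e-04 -1.0e+00] q6 0.253
```

In the tool's units: -0.18 m / 0.6 = -0.3, -0.15 m / 0.6 = -0.25.

Request:
drive_effector:
  segments: "0,0,-0.0333,0,0 | 0,0,-0.1,0,0 | 0,0,-0.1667,0,0 | 0,0,-0.25,0,0 | 0,0,-0.3,0,0 | 0,0,-0.3,0,0 | 0,0,-0.3,0,0"

```text
t: 3.65
tcp_pos: [0.5118, -0.1568, 0.2531]
tool_rot: [0.919, 0.395, -0.0, -0.0]
force: [-0.3, 0.3, -3.0]
finger_gap: 0.148
gripper_force: 68.8
```

```bash
python3 go.py 0.5255 0.320 0.26 -10
```

```text
t 3.65 pos [ 0.5118 -0.1568  0.2531] yaw 46.52 delta [ 0.3554 -0.3182 -0.0068] turn 0.9865 tilt [-5.e-04  3.e-04 -1.e+00] q6 0.253
```

In the tool's units: 0.355 m / 0.6 = 0.5917, -0.318 m / 0.6 = -0.53, 0.986 rad / 3.1416 = 0.3139.

Request:
drive_effector:
  segments: "0.5917,-0.53,-0.0117,0.3139,0 | 0.5917,-0.53,-0.0117,0.3139,0 | 0.5917,-0.53,-0.0117,0.3139,0 | 0.5917,-0.53,-0.0117,0.3139,0 | 0.5917,-0.53,-0.0117,0.3139,0 | 0.5917,-0.53,-0.0117,0.3139,0 | 0.5917,-0.53,-0.0117,0.3139,0 | 0.5917,-0.53,-0.0117,0.3139,0 | 0.5917,-0.53,-0.0117,0.3139,0 | 0.5917,-0.53,-0.0117,0.3139,0 | 0.5917,-0.53,-0.0117,0.3139,0 | 0.5917,-0.53,-0.0117,0.3139,0 | 0.5917,-0.53,-0.0117,0.3139,0 | 0.5917,-0.53,-0.0117,0.3139,0"

```text
t: 5.05
tcp_pos: [0.5256, 0.3172, 0.2591]
tool_rot: [0.996, -0.088, -0.001, 0.001]
force: [-0.2, 0.1, -1.9]
finger_gap: 0.152
gripper_force: 69.1
```

```bash
python3 go.py 0.5255 0.320 0.15 -10
```

Run:
```python
from h import *
a=snap('scene','s2');b=snap('side','s3')
I=np.hstack([a['pixels'][150:360,420:600],b['pixels'][20:230,150:330]])[:,:,::-1]
cv2.imwrite('pics/c2.png',cv2.resize(I,None,fx=2.2,fy=2.2,interpolation=cv2.INTER_CUBIC))
```

```text
t 5.05 pos [0.5256 0.3172 0.2591] yaw -10.09 delta [-0.0004 -0.003   0.1091] turn -0.0016 tilt [-0.0026 -0.0017 -1.    ] q6 2.109
```

View pics/c2.png

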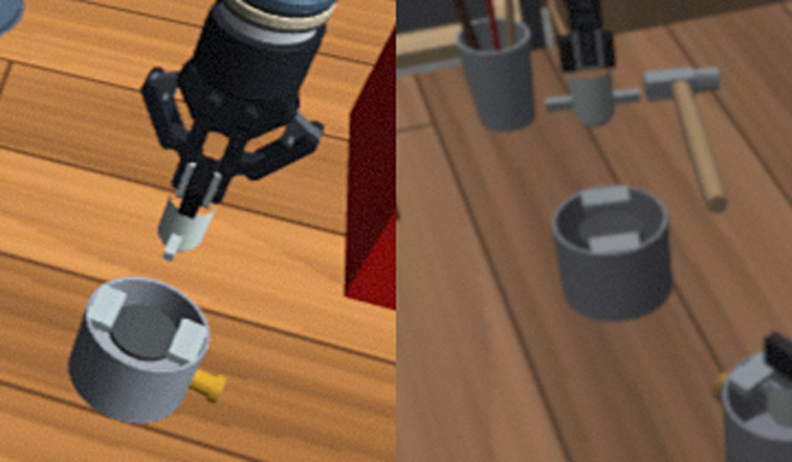

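The core is held upright with its lugs (visible at about (170,245) left, (592,100) right) parallel to the gap between the claws. Going down.

In the tool's units: 0.108 m / 0.6 = 0.18, 0.1 m / 0.6 = 0.1667.

Request:
drive_effector:
  segments: "0,0,0.0667,0,0 | 0,0,0.1333,0,0 | 0,0,0.1667,0,0 | 0,0,0.18,0,0 | 0,0,0.18,0,0 | 0,0,0.18,0,0"

```text
t: 5.75
tcp_pos: [0.5272, 0.3191, 0.1536]
tool_rot: [0.996, -0.087, 0.001, -0.001]
force: [0.3, 0.2, -3.0]
finger_gap: 0.149
gripper_force: 69.0
```

```bash
python3 go.py 0.5255 0.320 0.116 -10
```

```text
t 5.75 pos [0.5272 0.3191 0.1536] yaw -10.02 delta [-0.002  -0.0005  0.0376] turn -0.0004 tilt [ 2.6e-03  9.0e-04 -1.0e+00] q6 2.109
```

In the tool's units: 0.038 m / 0.6 = 0.0633, 0.03 m / 0.6 = 0.05.

Request:
drive_effector:
  segments: "-0.0017,-0.0008,0.0167,0,0 | -0.0017,-0.0008,0.0333,0,0 | -0.0017,-0.0008,0.05,0,0 | -0.0017,-0.0008,0.0633,0,0 | -0.0017,-0.0008,0.0633,0,0 | -0.0017,-0.0008,0.0633,0,0 | -0.0017,-0.0008,0.0633,0,0"

```text
t: 6.45
tcp_pos: [0.5272, 0.3206, 0.1163]
tool_rot: [0.996, -0.087, 0.003, -0.001]
force: [0.8, -0.4, 9.5]
finger_gap: 0.146
gripper_force: 70.7
```

```bash
python3 go.py 0.5255 0.320 0.116 80
```

```text
t 6.45 pos [0.5272 0.3206 0.1163] yaw -9.97 delta [-0.0016  0.0009  0.0003] turn -1.5702 tilt [ 0.0054  0.0019 -1.    ] q6 2.111
```

In the tool's units: -1.57 rad / 3.1416 = -0.4997.

Request:
drive_effector:
  segments: "0,0,0,-0.0446,0 | 0,0,0,-0.0891,0 | 0,0,0,-0.1337,0 | 0,0,0,-0.1783,0 | 0,0,0,-0.2228,0 | 0,0,0,-0.2674,0 | 0,0,0,-0.3119,0 | 0,0,0,-0.3565,0 | 0,0,0,-0.4011,0 | 0,0,0,-0.4456,0 | 0,0,0,-0.4775,0 | 0,0,0,-0.4997,0 | 0,0,0,-0.4997,0 | 0,0,0,-0.4997,0"

```text
t: 7.85
tcp_pos: [0.5264, 0.3209, 0.1162]
tool_rot: [0.766, 0.643, 0.002, 0.0]
force: [-0.9, 0.9, 9.3]
finger_gap: 0.146
gripper_force: 70.8
```

```bash
python3 go.py 0.5255 0.320 0.126 80
```

Run:
```python
from h import *
a=snap('scene','s4');b=snap('side','s5')
I=np.hstack([a['pixels'][150:360,420:600],b['pixels'][20:230,150:330]])[:,:,::-1]
cv2.imwrite('pics/c3.png',cv2.resize(I,None,fx=2.2,fy=2.2,interpolation=cv2.INTER_CUBIC))
```

```text
t 7.85 pos [0.5264 0.3209 0.1162] yaw 79.98 delta [-0.001  -0.0007 -0.0098] turn -0.0003 tilt [ 0.0039  0.0023 -1.    ] q6 0.54
```

View pics/c3.png

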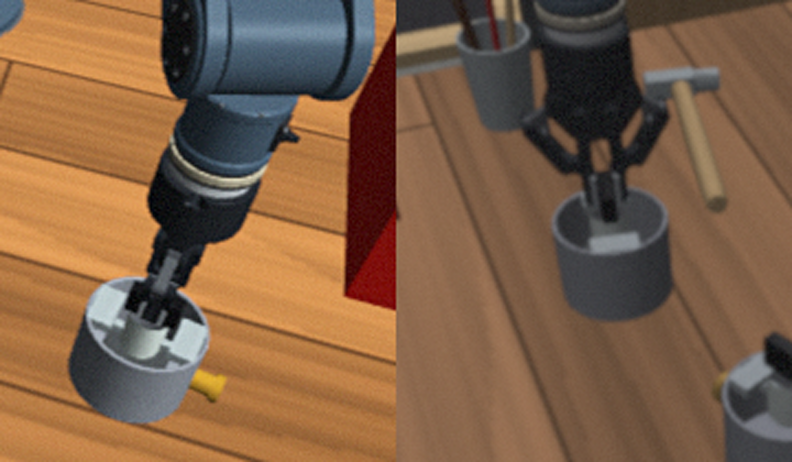

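The bar now points across to the claws and the lugs are below them. Let it rise about 10 mm.

In the tool's units: -0.01 m / 0.6 = -0.0167, -0.008 m / 0.6 = -0.0133.

Request:
drive_effector:
  segments: "-0.0017,-0.0008,-0.0067,0,0 | -0.0017,-0.0008,-0.0133,0,0 | -0.0017,-0.0008,-0.0167,0,0 | -0.0017,-0.0008,-0.0167,0,0 | -0.0017,-0.0008,-0.0167,0,0 | -0.0017,-0.0008,-0.0167,0,0"

```text
t: 8.55
tcp_pos: [0.5262, 0.3205, 0.1256]
tool_rot: [0.766, 0.642, 0.003, 0.0]
force: [0.6, 4.1, 6.6]
finger_gap: 0.149
gripper_force: 70.3
```

```bash
python3 go.py 0.5255 0.320 0.126 80
```

```text
t 8.55 pos [0.5262 0.3205 0.1256] yaw 79.95 delta [-0.0006 -0.0006 -0.0004] turn -0.0009 tilt [ 0.0049  0.0035 -1.    ] q6 0.54
```

In the tool's units: -0.16 m / 0.6 = -0.2667, -0.12 m / 0.6 = -0.2.

Request:
drive_effector:
  segments: "0,0,0,0,0.3 | 0,0,0,0,0.6 | 0,0,0,0,0.8 | 0,0,0,0,0.8 | 0,0,0,0,0.8 | 0,0,-0.05,0,0.8 | 0,0,-0.1167,0,0.8 | 0,0,-0.2,0,0.8 | 0,0,-0.2667,0,0.8 | 0,0,-0.2667,0,0.8 | 0,0,-0.2667,0,0.8"

```text
t: 9.65
tcp_pos: [0.5246, 0.3189, 0.2853]
tool_rot: [0.766, 0.643, 0.001, 0.0]
force: [0.3, 0.3, -0.5]
finger_gap: 0.802
gripper_force: 0.0
```

Run:
```python
from h import *
a=snap('scene','s6');b=snap('side','s7');w=snap('wrist','w8')
for n,d in (('scene',a),('side',b),('wrist',w)):
    P=cloud(d).reshape(-1,3);c=d['pixels'].reshape(-1,3).max(1)
    m=(P[:,2]>.118)&(P[:,2]<.140)&(np.hypot(P[:,0]-.5255,P[:,1]-.32)<.045)
    if m.sum()>5:
        q=np.ascontiguousarray((P[m][:,:2]*1000).astype(np.float32)); print(n,m.sum(),np.percentile(P[m][:,2],[5,50,95]).round(4),cv2.minAreaRect(q))
I=np.hstack([a['pixels'][200:360,420:580],b['pixels'][60:220,170:330]])[:,:,::-1]
cv2.imwrite('pics/c4.png',cv2.resize(I,None,fx=2.5,fy=2.5,interpolation=cv2.INTER_CUBIC))
print(manip.sense()['force'],manip.sense()['tcp_pos'])
```

```text
scene 229 [0.1195 0.1282 0.1311] ((525.7444458007812, 320.26519775390625), (45.757259368896484, 17.39255142211914), 79.34485626220703)
side 124 [0.1198 0.1279 0.13  ] ((523.6868286132812, 316.9096984863281), (47.736087799072266, 13.771797180175781), 80.1106948852539)
wrist 840 [0.1264 0.1281 0.1293] ((525.7701416015625, 320.004638671875), (45.196876525878906, 13.873937606811523), 80.16278839111328)
[ 0.18537411 -0.2358002  -0.70935551] [0.52324524 0.31839787 0.28220394]
```

View pics/c4.png

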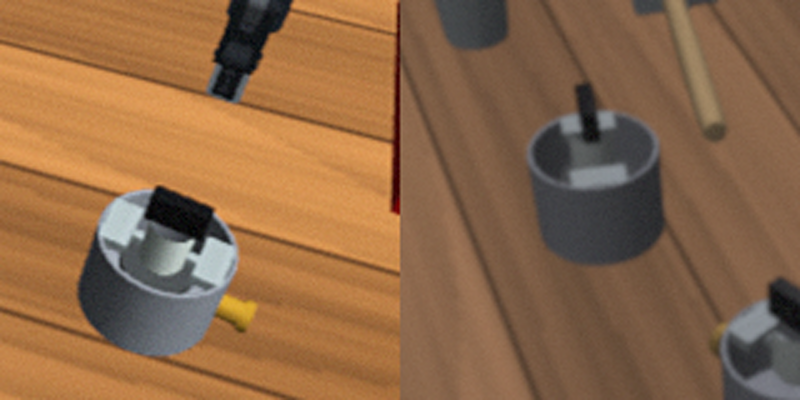

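The bar's top is at 128 mm, so the foot is at 52 mm. It is centred at (526,320), its bar lies along the claws at 80°, and the lugs are under the claws.

```bash
python3 -c "
from station import manip
print(manip.sign_off())"
```

```text
the job is handed in; nothing more can be done
None
```

The core is locked upright in the open canister: foot at 52 mm, lugs under the claws and the gripper clear of it. I kept well clear of the plain plug, and the job is handed in, though no verdict came back.

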